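Set up the third scan view

TASK

Set up the third scan view of the casting: take the white dotted target plate by its orange tab off the small parking stand, hook it over the yellow loading end of the long rail, slide it along the rail, without lifting it off, until it is centred on the green mark, and let go of it there. Then turn the red index knob clockwise (seen from above), counting three clicks to the third stop (three green dots) and not on to the fourth, and finish while still gripping the knob and holding it there against its return spring. Leave the reference balls and the loose bracket alone.

Things in the scene. Friction and masses are not known exactly. Their poses are not given: they have to be found in the camera images.
- hanger_tab (a point): Centre of the hanger's orange grip tab, 20 x 20 mm, 42 mm tall, top 18 mm above this point. Take it from above, fingers across its x or y, tips at most 22 mm below this point (there the black hook's 30 x 24 mm shoulder begins). Axes are the hanger's: z up, y along the bar it hangs on. 0.11 to 0.18 kg, balanced, hangs upright.
- hanger_seat (a point): 40 mm below hanger_tab: where the bar's axis lies when seated. The hook is an upside-down U, open below: 22 mm gap (x), 24 mm long (y), V roof that centres on a 10 mm bar. Its -x leg with a brass weight reaches 22 mm below and 27 mm out; its +x leg carries the white plate, 70 mm along y, 4 mm thick, 13 mm to +x, 32 to 82 mm below this point.
- park: Small parking stand fixed on the table, on which the hanger starts. Origin on the table under the bar's middle: a 10 mm steel bar along its y, axis 125 mm up, 124 mm long between two posts (12 mm thick, tops 131 mm up).
- rail_mid (a point): Middle of the long rail's axis: a 10 mm steel bar along this frame's y, 170 mm above the table, between two posts (16 mm thick, tops at 178 mm) at y = -170 and +170 mm. A 50 mm wide, 15 mm high aluminium foot bar lies under it. Fixed. The part with y from +50 to +130 mm is painted yellow: the loading end.
- rail_load (a point): Middle of the yellow loading end, on the rail's axis (y = +90 mm from rail_mid). Same axes as rail_mid.
- rail_mark (a point): Middle of the green mark, on the rail's axis: a green ring 14 mm long round the rail and a green stripe across the foot bar below it; in the half of the rail away from the yellow end, 30 to 110 mm past the middle. Same axes as rail_mid.
- index_unit: Grey fixed housing, 130 x 300 x 40 mm. Origin on the table under the knob's axis. Black dial (116 mm across, top 48 mm up) with stops marked clockwise: white line at home (this frame's -x), one white dot, two white, three green, four white, in radial rows. At +y, 155 mm from the knob, a 120 mm turntable with a grey casting (top 112 mm up) turns with the knob.
- knob_grip (a point): Point on the knob's vertical axis at the height to grip, 83 mm above the table. x lies along the knob's upright red grip bar, 50 mm long, 14 mm thick (y; the fingers close along y), from 59 to 101 mm above the table; the white pointer line on top is at its -x end. Under the bar is a black disc, 54 mm across, top 59 mm above the table. The axes turn with the knob.
- index_knob (a joint): Turn of the knob in rad, 0 at home, growing clockwise seen from above, end at 2.1. A stop every 24 degrees: 0.419, 0.838, third 1.257, fourth 1.676. Between stops the torque rises to a crest, then falls (the click), by 0.1 to 0.15 N m either way, on top of a return spring of 0.06 N m at home plus 0.15 per rad; under 0.5 N m in all. Let go, it springs back towards home.
- ref_ball_a: Bystander: pale yellow many-sided reference ball with black dots, 50 mm wide, 48 mm high, loose. Origin at the centre of its underside.
- ref_ball_b: Bystander: a second such ball.
- bracket: Bystander: loose grey cast L-bracket, 60 x 40 mm, 45 mm high. Origin at the centre of its underside.
There are look-alikes about, which are no part of the job. Of the things that look like the part that bears hanger_tab, the middle-sized one is meant.

How it is judged:
By the outcome, as a careful person would: the job done as asked, in the order asked, and still so for the second after the job is handed in, while the arm keeps its last pose, push and grip.
It also fails if it takes over 64 s, if anything falls off the work surface, if the arm or the gripper's body presses on something with over 40 N, if the wrist force passes 120 N, or if a joint passes its speed limit or range.

ROBOT

A 6-joint arm with a two-finger parallel gripper is mounted at the origin on the work surface. World frame = base frame: x ahead of the robot, y to its left, z up, the work surface at z = 0. Lengths are in m, angles in rad, forces in N, time in s.
With the tool pointing down it reaches from about 0.375 to 0.975 m from the base axis. Payload 3.8 kg.
Tool frame: the origin (TCP) lies on the mounting face of the last link; the fingertips stand 173 mm ahead of it and the grasp point (between the pads) lies 155 mm ahead of it; z points along the fingers, y is the line along which they close (so a half turn about z gives the same grasp; the last joint's range is limited). The gripper opens to 85 mm and grips with 20 to 120 N. Pads are 22 mm wide; open, the fingers measure 114 mm over their backs; the gripper's body (76 mm by 85 mm) begins 54 mm behind the grasp point. The pads swing forward as they close: fully open they stand 13 mm farther back than shut.
Start: joints at [-1.177, 0.264, 1.604, -0, 1.274, -0.037], TCP at [0.282, -0.613, 0.405] pointing down, gripper open.
Joint ranges: [-2.63, 2.63], [-0.94, 2.18], [0.31, 2.57], [-1.31, 4.45], [0, 2.66], [-2.55, 2.55]. Speed limits (rad/s): [2.57, 2.57, 3.14, 3.14, 3.14, 3.14].

INTERFACE

Orientations are given as a rotation vector (axis times angle).
In Python, from workcell import bot gives the robot as it stands.
- The arm moves only by the tool drive_tool, never from a script. Its argument "increments" is a list of rows, each an object with "delta_pos": the shift along the tool's x, y, z in mm, a list of three; "turn": the turn about the tool's z in rad; "jaw": the opening, from -1 (shut) to 1 (fully open). A call has 1 to 8 rows; each row shifts and turns the commanded pose from where the row before left it, along the tool's axes as they then stand; what a row does not reach is not made up. A row lasts 1/12 s, in which the tool goes at most 41.7 mm and 7.16 degrees, less where a joint would pass 70% of its speed; a pose out of reach is approached as far as the arm can. A call is refused whole if a number of a shift passes 41.7 or a number of a turn 0.125, either way. A call with a gripper value outside its range is refused whole. The fingers move at their own pace and stop on an object; "grip_force" is the grip in N (left out, the last holds). Time passes only in rows, so rows that do not move let the fingers close. It gives the time, the measured TCP pose, the force, the opening and the grip force at its end, in the units of the state.
- bot.read_state(): the state, without advancing time (a new reading comes with each control period).
- bot.read_camera(name): name is "scene" or "side" or "wrist"; returns a dict with "pixels" (420x560x3 uint8, red, green, blue), "fovy" (degrees; the focal length in pixels is half the picture's height over the tangent of half this angle, whatever the lens; pixels are square), "cx", "cy" (the principal point, pixels), "k1" (the pictures are not rectified: a ray, as slopes to the right and down, at radius r is drawn at 1 + k1 r^2 times it, then the intrinsics apply), "camera_from_world" (4x4, takes a point from world to camera coordinates); the wrist camera has in their place "hand_eye" (4x4, takes a point from camera to tool coordinates, whose origin is the TCP and whose axes are the flange's). Camera axes: x right, y down, z forward; pixel columns grow to the right and rows downward; lengths in m; the calibration is good to about 2 mm. A picture is of the moment at which its call begins: read the wrist's pose just before it. There is no depth.
- bot.finish_job(): hands the job in; it is judged then, once.
The state is a dict: "time": time; "q": joint angles; "joint_vel": joint speeds; "joint_torque": joint torques, N m; "tool_pos": TCP position; "tcp_rot": TCP orientation; "wrist_force": force on the tool from outside, world axes, zero at the start; "torque": the same for the moment, N m; "width": opening from 0.0 (shut) to 1.0 (fully open); "grip_force": force on a finger pad.
Only numpy, scipy, OpenCV 4.12 (cv2) and the standard library are available. Lean on these libraries where they do the work, as an engineer would, in place of code of your own. Each camera call takes 0.05 s, during which the arm holds its last target. There are 200 camera calls.

## Working session

There is one attempt and no reset: what is moved stays moved. The work goes in short steps, Python scripts to look and compute and a tool call to move; the robot and the scene stay as the last step left them, time stands still between calls to the robot, and variables do not carry over. Pictures are saved under pics/ and viewed, at most 10 in all, crops included, and the job is handed in when it is done.

Besides the shell and the picture viewer there is one more tool, called after ">>>" by a JSON object that holds its "fn" and its "kwargs", one argument or row to a line. drive_tool: Moves the arm, as the interface text tells. Its arguments: {"type":"object","properties":{"increments":{"type":"array"},"grip_force":{"type":"number"}},"required":["increments"]}

```bash
mkdir -p pics
cat > h.py <<'E'
import numpy as np, cv2
from scipy.spatial.transform import Rotation as R
from workcell import bot
def grab(name):
    s=bot.read_state(); c=bot.read_camera(name)
    im=c["pixels"]; f=im.shape[0]/2/np.tan(np.radians(c["fovy"])/2)
    if name=="wrist":
        T=np.eye(4);T[:3,:3]=R.from_rotvec(s["tcp_rot"]).as_matrix();T[:3,3]=s["tool_pos"]
        W=T@np.array(c["hand_eye"])
    else: W=np.linalg.inv(np.array(c["camera_from_world"]))
    d=dict(f=f,cx=c["cx"],cy=c["cy"],k1=c["k1"],W=W)
    return im,d
def save(name,fn):
    im,d=grab(name); cv2.imwrite(f"pics/{fn}.png",im[:,:,::-1]); np.savez(f"pics/{fn}.npz",**d); return im,d
def load(fn): return {k:(v if v.ndim else float(v)) for k,v in np.load(f"pics/{fn}.npz").items()}
def ray(d,u,v):
    x,y=(u-d["cx"])/d["f"],(v-d["cy"])/d["f"]; r=np.hypot(x,y); q=r
    for _ in range(30): q=r/(1+d["k1"]*q*q)
    s=q/r if r else 1
    w=d["W"][:3,:3]@np.array([x*s,y*s,1]); return d["W"][:3,3],w/np.linalg.norm(w)
def atz(d,u,v,z):
    o,w=ray(d,u,v); return o+w*(z-o[2])/w[2]
def tri(*obs):
    A=np.zeros((3,3));b=np.zeros(3);L=[]
    for d,u,v in obs:
        o,w=ray(d,u,v);P=np.eye(3)-np.outer(w,w);A+=P;b+=P@o;L.append((o,P))
    p=np.linalg.solve(A,b); return p,[round(1000*np.linalg.norm(P@(p-o)),1) for o,P in L]
def proj(d,p):
    q=np.linalg.inv(d["W"])@np.append(p,1); x,y=q[:2]/q[2]; s=1+d["k1"]*(x*x+y*y)
    return np.array([d["cx"]+d["f"]*x*s,d["cy"]+d["f"]*y*s])
E
python3 - <<'E'
from h import *
ims=[save(n,n+"0") for n in("scene","side","wrist")]
for im,d in ims: print(d["W"][:3,3].round(3),d["f"])
s=bot.read_state(); print(s)
E
```

```text
[ 1.145 -0.329  1.034] 510.3916408345727
[0.337 0.585 0.849] 467.6952302968868
[ 0.359 -0.578  0.372] 304.03808758976334
{'time': 0.15, 'q': array([-1.17689215e+00,  2.64613815e-01,  1.60506926e+00, -9.20309223e-06,
        1.27370987e+00, -3.68974650e-02]), 'joint_vel': array([ 0.00336797, -0.00283557, -0.00553353,  0.00128659,  0.00013007,
        0.00185798]), 'joint_torque': array([ 4.04973916e-04, -5.15905559e+01, -3.67959559e+01, -1.18349840e-05,
        8.02200520e-03,  6.07463690e-06]), 'tool_pos': array([ 0.28177729, -0.61308442,  0.4036202 ]), 'tcp_rot': array([-3.06726280e+00, -6.71106680e-01,  5.15419251e-04]), 'wrist_force': array([-0.38577599, -1.09351867,  0.54428254]), 'torque': array([ 0.01523912,  0.00569535, -0.00308648]), 'grip_force': 0.0, 'width': 0.9984959081442678}
```

```bash
sleep 3; python3 -c "
import cv2
for n in('scene0','side0'):
    i=cv2.imread(f'pics/{n}.png'); cv2.imwrite(f'pics/{n}b.png',cv2.resize(i,(800,600),interpolation=cv2.INTER_CUBIC))"
```

```text
(no output)
```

View pics/scene0b.png

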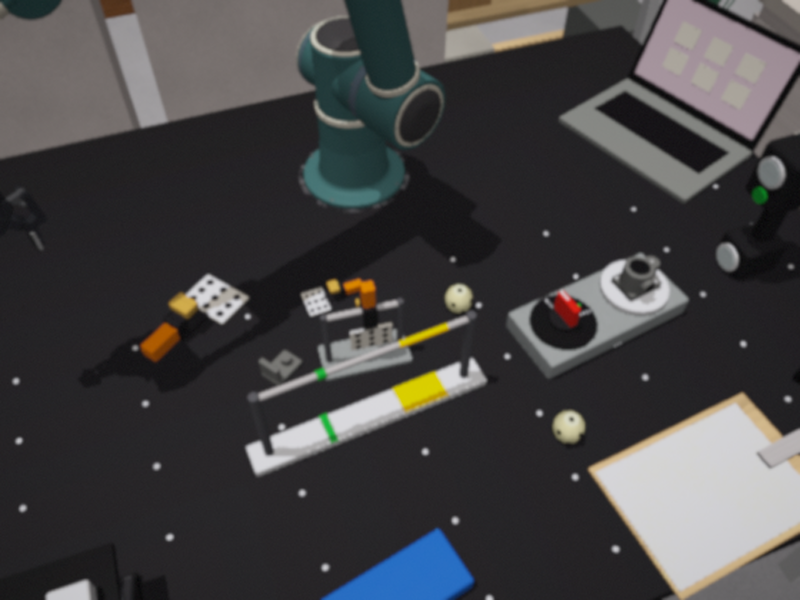

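View pics/side0b.png

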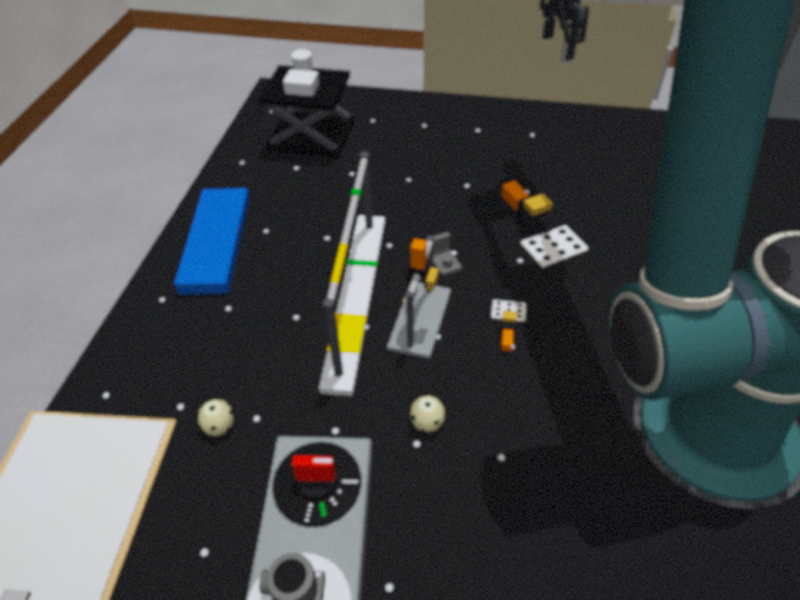

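The hanger candidates in the scene picture (800 px wide):
- A large one lying at (190,305).
- A small one lying at (340,295).
- One hanging on the small stand at (368,295). This is the middle-sized one and fits the description.

The rail runs from (254,399) to (473,318), with yellow at the right end and green at (321,374). The knob is at (567,308). I'll confirm with an enlarged crop.

Run:
```python
import cv2,numpy as np
a=cv2.imread('pics/scene0.png');b=cv2.imread('pics/side0.png')
z=lambda i,u,v,w,h,W,H:cv2.resize(i[v:v+h,u:u+w],(W,H),interpolation=cv2.INTER_CUBIC)
m=np.vstack([np.hstack([z(a,210,190,80,60,400,300),z(b,260,155,80,60,400,300)]),np.hstack([z(a,355,190,80,60,400,300),z(b,185,300,80,60,400,300)])])
cv2.imwrite('pics/crop1.png',m)
```

```text
(no output)
```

View pics/crop1.png

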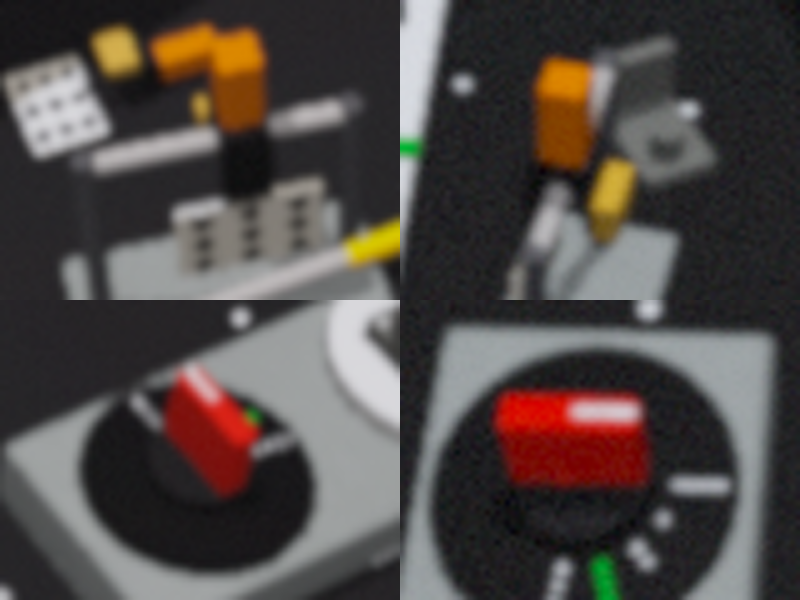

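The crop confirms it: the hanger on the stand has its tab top at scene crop (239,51) and side crop (566,73), plate facing away from the robot. The knob pointer lies towards home, near the white line. Next I'll triangulate.

Run:
```python
from h import *
np.set_printoptions(precision=4,suppress=True)
A=load("scene0");B=load("side0")
sa=lambda u,v:(u*.7,v*.7)
def both(n,a,b,z):
    print(n,tri((A,*a),(B,*b)),'atz',atz(A,*a,z),atz(B,*b,z))
both("tabtop",(257.8,200.2),(293.2,169.6),.183)
ca=lambda u,v:(210+u/5,190+v/5); cb=lambda u,v:(260+(u-400)/5,155+v/5)
print("parkpostL",atz(A,*ca(82,160),.131),"R",atz(A,*ca(350,103),.131))
both("railfar",sa(254,399),sa(364,155),.178)
both("railnear",sa(473,318),sa(330,300),.178)
both("green",sa(321,374),sa(356,191),.170)
print("yellow ends",atz(A,*sa(402,345),.17),atz(A,*sa(448,327),.17))
ka=lambda u,v:(355+u/5,190+(v-300)/5); kb=lambda u,v:(185+(u-400)/5,300+(v-300)/5)
print("knob top -x end",atz(A,*ka(197,374),.101),atz(B,*kb(638,412),.101))
print("knob top +x end",atz(A,*ka(243,435),.101),atz(B,*kb(500,412),.101))
print("dial centre",atz(A,*ka(197,472),.048),atz(B,*kb(586,485),.048))
print("home line out/in B",atz(B,*kb(730,486),.048),atz(B,*kb(672,486),.048))
print("green stripe foot",atz(A,*sa(321,416),.015),atz(A,*sa(335,438),.015))
s=bot.read_state();M=R.from_rotvec(s["tcp_rot"]).as_matrix();print(M)
# automatic green ring / yellow in both
for n,D in(("scene0",A),("side0",B)):
    im=cv2.imread(f"pics/{n}.png");h=cv2.cvtColor(im,cv2.COLOR_BGR2HSV)
    for c,lo,hi in(("g",(45,120,70),(80,255,255)),("y",(24,180,120),(34,255,255)),("o",(8,180,90),(20,255,255)),("r",(0,180,80),(5,255,255))):
        k,l,st,ce=cv2.connectedComponentsWithStats(cv2.inRange(h,lo,hi))
        print(n,c,[(st[i].tolist(),ce[i].round(1).tolist()) for i in range(1,k) if st[i][4]>12])
```

```text
tabtop (array([ 0.4551, -0.1195,  0.1851]), [np.float64(1.2), np.float64(1.2)]) atz [ 0.4546 -0.1185  0.183 ] [ 0.4547 -0.1229  0.183 ]
parkpostL [ 0.4486 -0.1923  0.131 ] R [ 0.4593 -0.0682  0.131 ]
railfar (array([ 0.5851, -0.3299,  0.1751]), [np.float64(0.9), np.float64(0.9)]) atz [ 0.5878 -0.3294  0.178 ] [ 0.5835 -0.3269  0.178 ]
railnear (array([0.5586, 0.0072, 0.1764]), [np.float64(3.9), np.float64(3.9)]) atz [0.5633 0.0085 0.178 ] [0.5555 0.0053 0.178 ]
green (array([ 0.5767, -0.2322,  0.1749]), [np.float64(1.6), np.float64(1.6)]) atz [ 0.5751 -0.2308  0.17  ] [ 0.5775 -0.2399  0.17  ]
yellow ends [ 0.5675 -0.1057  0.17  ] [ 0.5604 -0.0301  0.17  ]
knob top -x end [0.5141 0.2021 0.101 ] [0.5089 0.1986 0.101 ]
knob top +x end [0.5544 0.2045 0.101 ] [0.5571 0.2072 0.101 ]
dial centre [0.5335 0.2024 0.048 ] [0.5325 0.2034 0.048 ]
home line out/in B [0.4799 0.1944 0.048 ] [0.501  0.1982 0.048 ]
green stripe foot [ 0.5498 -0.2362  0.015 ] [ 0.5952 -0.227   0.015 ]
[[ 0.9086  0.4176 -0.0007]
 [ 0.4176 -0.9086  0.0017]
 [ 0.0001 -0.0018 -1.    ]]
scene0 g [([527, 131, 10, 11, 90], [531.5, 136.2]), ([220, 257, 8, 10, 50], [224.1, 261.1]), ([223, 289, 13, 20, 92], [229.2, 298.2])]
scene0 y [([280, 226, 33, 16, 187], [296.5, 233.8]), ([275, 260, 37, 27, 575], [293.4, 273.1])]
scene0 o [([240, 195, 23, 21, 300], [253.4, 203.4]), ([98, 226, 27, 27, 414], [111.4, 238.7])]
scene0 r [([388, 207, 19, 22, 241], [396.8, 217.0])]
side0 g [([245, 131, 9, 7, 35], [248.7, 133.9]), ([242, 181, 23, 5, 61], [252.6, 183.4]), ([223, 351, 6, 11, 52], [225.5, 356.0])]
side0 y [([231, 171, 12, 27, 171], [236.9, 183.9]), ([235, 220, 21, 26, 448], [244.6, 232.1])]
side0 o [([352, 126, 19, 20, 217], [359.3, 134.7]), ([287, 166, 11, 22, 203], [292.1, 176.8]), ([350, 230, 10, 16, 127], [354.6, 236.9])]
side0 r [([204, 318, 30, 19, 393], [217.4, 327.8])]
```

```bash
cat >> h.py <<'E'
def yawy():
    M=R.from_rotvec(bot.read_state()["tcp_rot"]).as_matrix(); return np.degrees(np.arctan2(M[1,1],M[0,1]))
def plan(xyz,yaw,n,jaw,start=None,dyaw=None):
    """rows from the measured pose to TCP xyz with tool y at yaw (deg, world)"""
    s=bot.read_state(); p=np.array(s["tool_pos"]) if start is None else np.array(start[0])
    a=yawy() if start is None else start[1]
    dy=dyaw if dyaw is not None else (yaw-a+180)%360-180
    p0=p.copy();e=0;a0=a;rows=[]
    for i in range(1,n+1):
        g=p0+(np.array(xyz)-p0)*i/n-p; t=np.radians(a)
        Y=np.array([np.cos(t),np.sin(t),0]);X=np.array([-np.sin(t),np.cos(t),0]);
        d=np.round(np.array([g@X,g@Y,-g[2]])*1000,1); w=np.radians(a0+dy*i/n-a); u=np.round(-w,3)
        rows.append('{"delta_pos":[%g,%g,%g],"turn":%g,"jaw":%g}'%(*d,u,jaw))
        p=p+(X*d[0]+Y*d[1])/1000-np.array([0,0,d[2]])/1000; a-=np.degrees(u)
    for i in range(0,n,8): print("["+",".join(rows[i:i+8])+"]")
    return p,a
E
python3 - <<'E'
from h import *
print(plan((.455,-.120,.404),85.1,22,1,dyaw=150.4))
E
```

```text
[{"delta_pos":[16.5,-17.1,-0],"turn":-0.119,"jaw":1},{"delta_pos":[18.4,-15,-0],"turn":-0.12,"jaw":1},{"delta_pos":[20.1,-12.6,-0.1],"turn":-0.119,"jaw":1},{"delta_pos":[21.5,-10.3,0],"turn":-0.119,"jaw":1},{"delta_pos":[22.5,-7.5,0],"turn":-0.12,"jaw":1},{"delta_pos":[23.2,-4.9,-0],"turn":-0.119,"jaw":1},{"delta_pos":[23.7,-2,-0],"turn":-0.119,"jaw":1},{"delta_pos":[23.8,0.8,-0],"turn":-0.12,"jaw":1}]
[{"delta_pos":[23.4,3.6,-0.1],"turn":-0.119,"jaw":1},{"delta_pos":[22.9,6.4,0],"turn":-0.119,"jaw":1},{"delta_pos":[22,9,0],"turn":-0.119,"jaw":1},{"delta_pos":[20.7,11.6,-0],"turn":-0.12,"jaw":1},{"delta_pos":[19.2,14,-0],"turn":-0.119,"jaw":1},{"delta_pos":[17.4,16.2,-0],"turn":-0.119,"jaw":1},{"delta_pos":[15.4,18.1,-0.1],"turn":-0.12,"jaw":1},{"delta_pos":[13.1,19.8,0],"turn":-0.119,"jaw":1}]
[{"delta_pos":[10.6,21.3,0],"turn":-0.119,"jaw":1},{"delta_pos":[8,22.3,-0],"turn":-0.12,"jaw":1},{"delta_pos":[5.3,23.2,-0],"turn":-0.119,"jaw":1},{"delta_pos":[2.5,23.6,-0],"turn":-0.119,"jaw":1},{"delta_pos":[-0.3,23.8,-0.1],"turn":-0.12,"jaw":1},{"delta_pos":[-3.1,23.5,0],"turn":-0.119,"jaw":1}]
(array([ 0.45497741, -0.12001739,  0.4040202 ]), np.float64(85.08469507227517))
```

>>> {"fn": "drive_tool", "kwargs": {
  "increments": [
    {"delta_pos":[16.5,-17,0],"turn":-0.119,"jaw":1},
    {"delta_pos":[18.5,-15,0],"turn":-0.12,"jaw":1},
    {"delta_pos":[20,-12.5,0],"turn":-0.119,"jaw":1},
    {"delta_pos":[21.5,-10.5,0],"turn":-0.119,"jaw":1},
    {"delta_pos":[22.5,-7.5,0],"turn":-0.12,"jaw":1},
    {"delta_pos":[23,-5,0],"turn":-0.119,"jaw":1},
    {"delta_pos":[23.5,-2,0],"turn":-0.119,"jaw":1},
    {"delta_pos":[24,1,0],"turn":-0.12,"jaw":1}
  ]
}}

```text
time: 0.82
tool_pos: [0.345, -0.433, 0.4043]
tcp_rot: [-2.411, -2.013, -0.0]
wrist_force: [0.1, 0.4, -0.2]
width: 0.996
grip_force: 0.0
```

>>> {"fn": "drive_tool", "kwargs": {
  "increments": [
    {"delta_pos":[23.5,3.5,0],"turn":-0.119,"jaw":1},
    {"delta_pos":[23,6.5,0],"turn":-0.119,"jaw":1},
    {"delta_pos":[22,9,0],"turn":-0.119,"jaw":1},
    {"delta_pos":[20.5,11.5,0],"turn":-0.12,"jaw":1},
    {"delta_pos":[19,14,0],"turn":-0.119,"jaw":1},
    {"delta_pos":[17.5,16,0],"turn":-0.119,"jaw":1},
    {"delta_pos":[15.5,18,0],"turn":-0.12,"jaw":1},
    {"delta_pos":[13,20,0],"turn":-0.119,"jaw":1}
  ]
}}

```text
time: 1.48
tool_pos: [0.4076, -0.2538, 0.4044]
tcp_rot: [-1.218, -2.896, -0.0]
wrist_force: [-0.2, 0.4, 0.8]
width: 1.001
grip_force: 0.0
```

>>> {"fn": "drive_tool", "kwargs": {
  "increments": [
    {"delta_pos":[10.5,21.5,0],"turn":-0.119,"jaw":1},
    {"delta_pos":[8,22.5,0],"turn":-0.12,"jaw":1},
    {"delta_pos":[5.5,23,0],"turn":-0.119,"jaw":1},
    {"delta_pos":[2.5,23.5,0],"turn":-0.119,"jaw":1},
    {"delta_pos":[0,24,0],"turn":-0.12,"jaw":1},
    {"delta_pos":[-3,23.5,0],"turn":-0.119,"jaw":1},
    {"delta_pos":[0,0,0],"turn":0,"jaw":1}
  ]
}}

```text
time: 2.07
tool_pos: [0.4552, -0.1173, 0.4045]
tcp_rot: [0.123, 3.139, 0.003]
wrist_force: [0.1, 0.3, 0.6]
width: 0.996
grip_force: 0.0
```

Run:
```python
from h import *
im,d=save("wrist","w1"); s=bot.read_state(); print(s["tool_pos"],yawy(),s["q"],s["time"])
cv2.imwrite("pics/w1b.png",cv2.resize(cv2.imread("pics/w1.png"),(800,600),interpolation=cv2.INTER_CUBIC))
print("pred tabtop",proj(d,[.455,-.12,.183])/.7)
```

```text
[ 0.45484292 -0.11862865  0.40443774] 85.25726265037886 [-3.08218070e-01 -1.31509926e-01  2.02455034e+00  2.61994894e-04
  1.24899654e+00 -1.79632100e+00] 2.1167
pred tabtop [392.33801663 325.07595884]
```

View pics/w1b.png

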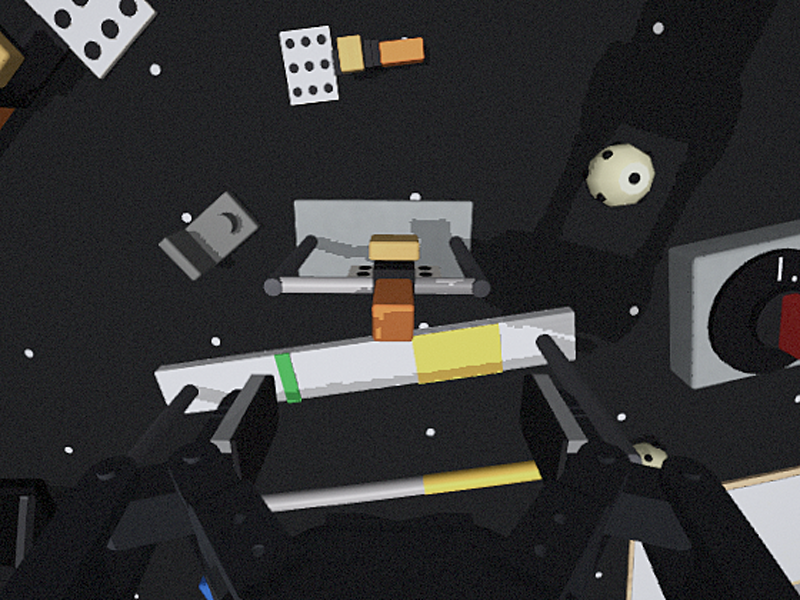

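The wrist view shows the tab top at (393,324), within about 1 px of the prediction. Park posts are at (273,287) and (481,288), the rail's yellow start at (424,486) and the foot stripe at (288,378). I'll measure the rail from here as well.

Run:
```python
from h import *
np.set_printoptions(precision=4,suppress=True)
d=load("w1");w=lambda u,v,z:atz(d,u*.7,v*.7,z)
print("tab",w(393,324,.183)); a,b=w(273,287,.131),w(481,288,.131);v=b-a;print("park",a,b,(a+b)/2,np.degrees(np.arctan2(v[1],v[0]))-90)
a,b=w(275,503,.170),w(535,469,.170);v=b-a;print("rail",a,b,np.degrees(np.arctan2(v[1],v[0]))-90)
print("yellow0",w(424,486,.170))
print("foot corners",w(155,371,.015),w(573,310,.015)); print("stripe",w(281,354,.015),w(295,402,.015))
print("yellow foot",w(414,337,.015),w(501,324,.015))
print("home line",w(781,258,.048),w(780,280,.048))
plan((.4552,-.1195,.326),85.1,4,1)
```

```text
tab [ 0.4545 -0.1196  0.183 ]
park [ 0.4482 -0.1909  0.131 ] [ 0.4585 -0.0684  0.131 ] [ 0.4533 -0.1297  0.131 ] -4.7901833868568815
rail [ 0.5742 -0.2023  0.17  ] [ 0.5602 -0.0444  0.17  ] 5.064320990272719
yellow0 [ 0.5671 -0.1106  0.17  ]
foot corners [ 0.5605 -0.359   0.015 ] [0.5281 0.0345 0.015 ]
stripe [ 0.5509 -0.2336  0.015 ] [ 0.6036 -0.229   0.015 ]
yellow foot [ 0.543  -0.1097  0.015 ] [ 0.5364 -0.0306  0.015 ]
home line [0.4821 0.1949 0.048 ] [0.5014 0.1982 0.048 ]
[{"delta_pos":[-0.1,-0.2,19.6],"turn":0.001,"jaw":1},{"delta_pos":[-0.1,-0.2,19.6],"turn":0,"jaw":1},{"delta_pos":[-0.1,-0.2,19.6],"turn":0.001,"jaw":1},{"delta_pos":[-0.1,-0.2,19.6],"turn":0.001,"jaw":1}]
```

>>> {"fn": "drive_tool", "kwargs": {
  "increments": [
    {"delta_pos":[0,0,21],"turn":0,"jaw":1},
    {"delta_pos":[0,-0.5,21],"turn":0,"jaw":1},
    {"delta_pos":[0,-0.5,21],"turn":0,"jaw":1},
    {"delta_pos":[0,0,20.5],"turn":0,"jaw":0.2},
    {"delta_pos":[0,0,0],"turn":0,"jaw":-1},
    {"delta_pos":[0,0,0],"turn":0,"jaw":-1},
    {"delta_pos":[0,0,0],"turn":0,"jaw":-1},
    {"delta_pos":[0,0,0],"turn":0,"jaw":-1}
  ],
  "grip_force": 50
}}

```text
time: 2.78
tool_pos: [0.4552, -0.1218, 0.3229]
tcp_rot: [0.136, 3.136, -0.001]
wrist_force: [0.0, -0.5, 0.6]
width: 0.304
grip_force: 0.0
```

>>> {"fn": "drive_tool", "kwargs": {
  "increments": [
    {"delta_pos":[0,0,0],"turn":0,"jaw":-1},
    {"delta_pos":[0,0,0],"turn":0,"jaw":-1},
    {"delta_pos":[0,0,0],"turn":0,"jaw":-1}
  ]
}}

```text
time: 3.03
tool_pos: [0.4553, -0.1215, 0.323]
tcp_rot: [0.134, 3.136, -0.002]
wrist_force: [0.4, -0.3, 5.9]
width: 0.225
grip_force: 51.9
```

Run:
```python
from h import *
s=bot.read_state(); print(s["tool_pos"],yawy(),s["width"]*85,s["grip_force"],s["wrist_force"])
```

```text
[ 0.45527847 -0.12148121  0.32301812] 85.08795520982194 19.112003484916173 51.93191707134247 [ 0.43601032 -0.30343027  5.89207521]
```

>>> {"fn": "drive_tool", "kwargs": {
  "increments": [
    {"delta_pos":[0,0,-10],"turn":0,"jaw":-1},
    {"delta_pos":[0,0,-20],"turn":0,"jaw":-1},
    {"delta_pos":[0,0,-26],"turn":0,"jaw":-1},
    {"delta_pos":[0,0,-26],"turn":0,"jaw":-1},
    {"delta_pos":[0,0,-26],"turn":0,"jaw":-1},
    {"delta_pos":[0,0,-26],"turn":0,"jaw":-1},
    {"delta_pos":[0,0,-20],"turn":0,"jaw":-1},
    {"delta_pos":[0,0,-8],"turn":0,"jaw":-1}
  ]
}}

```text
time: 3.7
tool_pos: [0.4549, -0.1212, 0.4873]
tcp_rot: [0.134, 3.133, -0.002]
wrist_force: [0.3, -0.8, -0.5]
width: 0.228
grip_force: 51.0
```

Run:
```python
from h import *
s=bot.read_state(); print(s["tool_pos"],yawy(),s["width"]*85,s["grip_force"],s["wrist_force"])
plan((.5655,-.071,.485),94.7,8,-1)
```

```text
[ 0.45485184 -0.1212311   0.48732904] 85.09034661457778 19.36751457371416 51.04151666164398 [ 0.271629   -0.78632108 -0.53299089]
[{"delta_pos":[-13.2,7.4,0.3],"turn":-0.021,"jaw":-1},{"delta_pos":[-13.4,7.2,0.3],"turn":-0.021,"jaw":-1},{"delta_pos":[-13.6,6.9,0.3],"turn":-0.021,"jaw":-1},{"delta_pos":[-13.7,6.6,0.3],"turn":-0.021,"jaw":-1},{"delta_pos":[-13.8,6.3,0.3],"turn":-0.021,"jaw":-1},{"delta_pos":[-13.9,6,0.2],"turn":-0.021,"jaw":-1},{"delta_pos":[-14.1,5.7,0.3],"turn":-0.021,"jaw":-1},{"delta_pos":[-14.2,5.4,0.3],"turn":-0.021,"jaw":-1}]
```

>>> {"fn": "drive_tool", "kwargs": {
  "increments": [
    {"delta_pos":[-13,7.5,0],"turn":-0.021,"jaw":-1},
    {"delta_pos":[-13.5,7,0],"turn":-0.021,"jaw":-1},
    {"delta_pos":[-13.5,7,0],"turn":-0.021,"jaw":-1},
    {"delta_pos":[-13.5,6.5,0],"turn":-0.021,"jaw":-1},
    {"delta_pos":[-14,6.5,0],"turn":-0.021,"jaw":-1},
    {"delta_pos":[-14,6,0],"turn":-0.021,"jaw":-1},
    {"delta_pos":[-14,5.5,0],"turn":-0.021,"jaw":-1},
    {"delta_pos":[-14,5.5,0],"turn":-0.021,"jaw":-1}
  ]
}}

```text
time: 4.37
tool_pos: [0.5664, -0.0699, 0.4813]
tcp_rot: [0.133, -3.136, -0.001]
wrist_force: [-0.0, 0.5, -1.4]
width: 0.226
grip_force: 50.9
```

>>> {"fn": "drive_tool", "kwargs": {
  "increments": [
    {"delta_pos":[0,0,0],"turn":0,"jaw":-1},
    {"delta_pos":[0,0,0],"turn":0,"jaw":-1}
  ]
}}

```text
time: 4.53
tool_pos: [0.5658, -0.0702, 0.4816]
tcp_rot: [0.132, -3.136, -0.001]
wrist_force: [-0.3, 0.3, -2.0]
width: 0.227
grip_force: 51.0
```

Run:
```python
from h import *
s=bot.read_state(); print(s["tool_pos"],yawy(),s["wrist_force"])
ims=[]
for n in("scene","side","wrist"):
    im,d=save(n,n+"2"); ims.append((im,d))
a=cv2.imread("pics/scene2.png");b=cv2.imread("pics/side2.png");w=cv2.imread("pics/wrist2.png")
c1=a[110:320,160:360];c2=b[80:290,180:380]
m=np.hstack([cv2.resize(w[60:420,60:500],(400,327)),cv2.resize(c2,(400,420))[:327]])
cv2.imwrite("pics/m2.png",np.vstack([m]))
print(proj(ims[2][1],[.5647,-.071,.17]),proj(ims[2][1],[.5671,-.1106,.17]))
```

```text
[ 0.56580306 -0.07018378  0.48160091] 94.81233328466475 [-0.31202213  0.2668447  -1.98960962]
[278.97669584 189.44792407] [237.81124143 188.56940592]
```

View pics/m2.png

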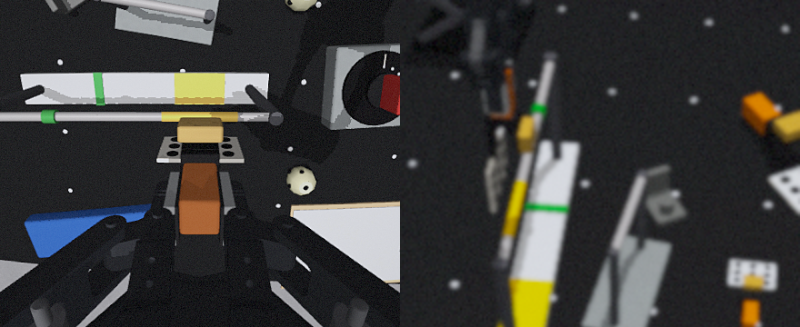

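The wrist view shows the hanger held square above the yellow part. The rail lies at row ~188, its yellow start at u≈238 and the green ring at (112,188), all as predicted.

Run:
```python
from h import *
np.set_printoptions(precision=4,suppress=True)
d=load("wrist2"); im=cv2.imread("pics/wrist2.png")
h=cv2.cvtColor(im,cv2.COLOR_BGR2HSV)
for c,lo,hi in(("g",(45,100,60),(80,255,255)),("y",(22,150,60),(34,255,255))):
    k,l,st,ce=cv2.connectedComponentsWithStats(cv2.inRange(h,lo,hi)); print(c,[(st[i].tolist(),ce[i].round(1).tolist()) for i in range(1,k) if st[i][4]>15])
print("ring",atz(d,111.7,187.7,.17),"y0",atz(d,238.2,187.7,.17),"rail under",atz(d,279,188,.17),"left",atz(d,65,188.2,.17))
# seat in camera if at TCP-198mm
s=bot.read_state();print(s["tool_pos"])
plan((.5655,-.071,.380),94.8,6,-1)
```

```text
g [([162, 139, 14, 38, 327], [168.5, 157.6]), ([105, 181, 20, 15, 228], [112.8, 188.0])]
y [([253, 167, 7, 7, 21], [254.8, 170.7]), ([300, 167, 6, 8, 16], [303.4, 171.0]), ([250, 183, 19, 2, 28], [259.2, 183.4]), ([277, 183, 11, 2, 19], [282.5, 183.5]), ([289, 183, 32, 11, 172], [307.8, 187.2]), ([238, 193, 18, 1, 18], [246.5, 193.0])]
ring [ 0.5763 -0.2347  0.17  ] y0 [ 0.5662 -0.1103  0.17  ] rail under [ 0.5632 -0.0711  0.17  ] left [ 0.5807 -0.2835  0.17  ]
[ 0.5646 -0.071   0.4826]
[{"delta_pos":[-0.2,-0,17.1],"turn":-0,"jaw":-1},{"delta_pos":[-0.1,-0,17.1],"turn":-0.001,"jaw":-1},{"delta_pos":[-0.2,-0,17.1],"turn":0,"jaw":-1},{"delta_pos":[-0.1,-0,17.1],"turn":-0,"jaw":-1},{"delta_pos":[-0.2,-0.1,17.1],"turn":-0,"jaw":-1},{"delta_pos":[-0.1,0,17.1],"turn":-0.001,"jaw":-1}]
```

>>> {"fn": "drive_tool", "kwargs": {
  "increments": [
    {"delta_pos":[0,0,20],"turn":0,"jaw":-1},
    {"delta_pos":[0,0,20],"turn":0,"jaw":-1},
    {"delta_pos":[0,0,20],"turn":0,"jaw":-1},
    {"delta_pos":[0,0,20],"turn":0,"jaw":-1},
    {"delta_pos":[0,0,15],"turn":0,"jaw":-1},
    {"delta_pos":[0,0,8],"turn":0,"jaw":-1},
    {"delta_pos":[0,0,4],"turn":0,"jaw":-1},
    {"delta_pos":[0,0,0],"turn":0,"jaw":-1}
  ]
}}

```text
time: 5.35
tool_pos: [0.5643, -0.0712, 0.3756]
tcp_rot: [0.128, -3.138, -0.0]
wrist_force: [-0.5, -0.4, -1.2]
width: 0.225
grip_force: 51.1
```

>>> {"fn": "drive_tool", "kwargs": {
  "increments": [
    {"delta_pos":[0,0,2],"turn":0,"jaw":-1},
    {"delta_pos":[0,0,2],"turn":0,"jaw":-1},
    {"delta_pos":[0,0,2],"turn":0,"jaw":-1},
    {"delta_pos":[0,0,0],"turn":0,"jaw":-1}
  ]
}}

```text
time: 5.68
tool_pos: [0.5649, -0.071, 0.3705]
tcp_rot: [-0.129, 3.138, -0.0]
wrist_force: [-0.7, -0.6, -1.1]
width: 0.229
grip_force: 51.1
```

>>> {"fn": "drive_tool", "kwargs": {
  "increments": [
    {"delta_pos":[0,0,1],"turn":0,"jaw":-1},
    {"delta_pos":[0,0,1],"turn":0,"jaw":-1},
    {"delta_pos":[0,0,1],"turn":0,"jaw":-1},
    {"delta_pos":[0,0,0],"turn":0,"jaw":-1}
  ]
}}

```text
time: 6.02
tool_pos: [0.5649, -0.071, 0.3681]
tcp_rot: [-0.129, 3.139, -0.0]
wrist_force: [-1.7, -0.6, 2.9]
width: 0.225
grip_force: 51.7
```

Run:
```python
from h import *
s=bot.read_state(); print(s["tool_pos"],yawy(),s["wrist_force"],s["torque"])
```

```text
[ 0.5648549  -0.07099652  0.36807453] 94.7120801547397 [-1.6625045  -0.6442019   2.93809204] [ 0.04114914  0.39455285 -0.05149804]
```

>>> {"fn": "drive_tool", "kwargs": {
  "increments": [
    {"delta_pos":[1,0,0],"turn":0,"jaw":-1},
    {"delta_pos":[0,-8,0],"turn":0,"jaw":-1},
    {"delta_pos":[0,-14,0],"turn":0,"jaw":-1},
    {"delta_pos":[0,-16,0],"turn":0,"jaw":-1},
    {"delta_pos":[0,-16,0],"turn":0,"jaw":-1},
    {"delta_pos":[0,-16,0],"turn":0,"jaw":-1},
    {"delta_pos":[0,-10,0],"turn":0,"jaw":-1},
    {"delta_pos":[0,0,0],"turn":0,"jaw":-1}
  ]
}}

```text
time: 6.68
tool_pos: [0.5709, -0.1527, 0.368]
tcp_rot: [-0.127, 3.137, -0.003]
wrist_force: [0.3, -2.2, 4.3]
width: 0.227
grip_force: 51.8
```

Run:
```python
from h import *
np.set_printoptions(precision=4,suppress=True)
im,d=save("wrist","w3")
s=bot.read_state(); print(s["tool_pos"],yawy(),s["wrist_force"],s["torque"],s["time"])
cv2.imwrite("pics/w3b.png",cv2.resize(cv2.imread("pics/w3.png"),(800,600),interpolation=cv2.INTER_CUBIC))
h=cv2.cvtColor(cv2.imread("pics/w3.png"),cv2.COLOR_BGR2HSV)
k,l,st,ce=cv2.connectedComponentsWithStats(cv2.inRange(h,(45,100,60),(80,255,255)))
for i in range(1,k):
    if st[i][4]>15: print(st[i],ce[i],atz(d,*ce[i],.17),atz(d,*ce[i],.015))
```

```text
[ 0.5709 -0.1524  0.368 ] 94.64940465636501 [ 1.6118 -3.4342  4.0785] [-0.6924 -0.2465 -0.0127] 6.7333
[200 153  16  47 578] [207.2889 175.9931] [ 0.5326 -0.1969  0.17  ] [ 0.5756 -0.2318  0.015 ]
[136 228  30  25 589] [148.6503 240.4584] [ 0.5763 -0.2332  0.17  ] [ 0.6602 -0.3019  0.015 ]
```

View pics/w3b.png

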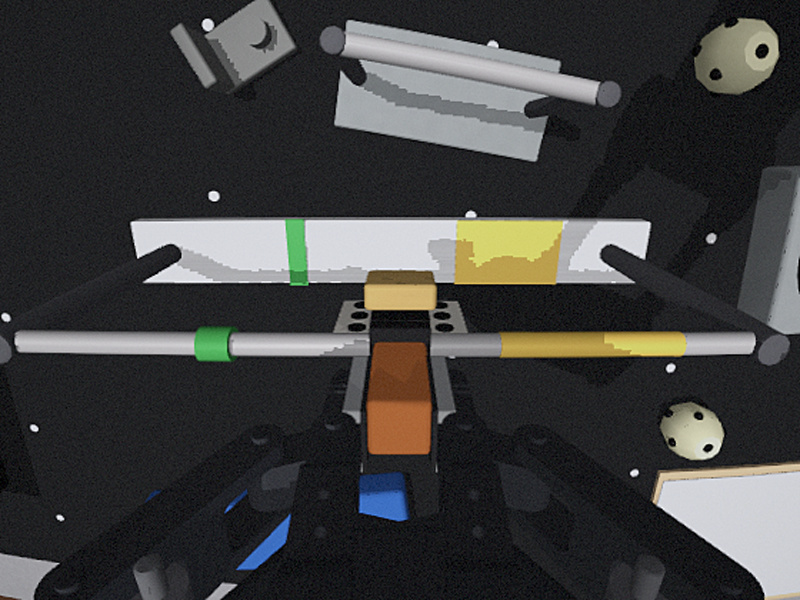

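The hook is on the rail at (400,340), the green ring is at (214,343), and everything is aligned. I need the separation along the rail.

Run:
```python
from h import *
np.set_printoptions(precision=4,suppress=True)
d=load("w3");u=np.array([-.0817,.9967])
w=lambda a,b,z:atz(d,a*.7,b*.7,z)
T=np.array([.5709,-.1524])
for n,p in dict(ringL=w(195,343,.17),ringR=w(234,343,.17),ringc=w(214.5,343,.17),hook=w(400.5,340,.17),tabtop=w(399.5,450,.228),y50=w(500,343,.17),y130=w(686,343,.17),weight=w(400.5,275,.16),stripe=w(296.5,250,.015),postL=w(3,348,.178),postR=w(773,348,.178)).items(): print(n,p,"s rel TCP mm",1000*(p[:2]-T)@u)
```

```text
ringL [ 0.5768 -0.2408  0.17  ] s rel TCP mm -88.63261476691
ringR [ 0.5752 -0.2237  0.17  ] s rel TCP mm -71.40282839358004
ringc [ 0.576  -0.2322  0.17  ] s rel TCP mm -79.9804049942439
hook [ 0.5677 -0.1527  0.17  ] s rel TCP mm -0.0013958431194981437
tabtop [ 0.5766 -0.1523  0.228 ] s rel TCP mm -0.38616231684356744
y50 [ 0.5657 -0.1104  0.17  ] s rel TCP mm 42.33295475178509
y130 [ 0.5596 -0.0281  0.17  ] s rel TCP mm 124.78060810061798
weight [ 0.5421 -0.1548  0.16  ] s rel TCP mm -0.006741589835096891
stripe [ 0.5744 -0.2315  0.015 ] s rel TCP mm -79.13923474039376
postL [ 0.5833 -0.3246  0.178 ] s rel TCP mm -172.63367496739554
postR [0.5557 0.0065 0.178 ] s rel TCP mm 159.62497835844272
```

Run:
```python
from h import *
d=load("w3");u=np.array([-.0817,.9967]);T=np.array([.5709,-.1524])
im=cv2.imread("pics/w3.png");h=cv2.cvtColor(im,cv2.COLOR_BGR2HSV)
S=lambda a,b,z:1000*((atz(d,a,b,z)[:2]-T)@u)
for row,z in((160,.015),(170,.015),(180,.015),(190,.015),(233,.17),(240,.17),(246,.17)):
    r=h[row]; g=[i for i in range(560) if 45<=r[i,0]<=80 and r[i,1]>100 and r[i,2]>60]; y=[i for i in range(300,560) if 18<=r[i,0]<=34 and r[i,1]>140 and r[i,2]>60]
    e=[g[0],g[-1]+1,y[0],y[-1]+1]
    print(row,e,[[round(S(a-.5,row,zz),1) for a in e] for zz in ((z,z+.005) if z>.1 else (z,))])
```

```text
Traceback (most recent call last):
IndexError: list index out of range
```

Run:
```python
from h import *
d=load("w3");u=np.array([-.0817,.9967]);T=np.array([.5709,-.1524])
im=cv2.imread("pics/w3.png");h=cv2.cvtColor(im,cv2.COLOR_BGR2HSV)
S=lambda a,b,z:1000*((atz(d,a,b,z)[:2]-T)@u)
for row,z in((160,.015),(170,.015),(180,.015),(190,.015),(235,.17),(240,.17),(246,.17)):
    r=h[row].astype(int); g=[i for i in range(560) if 45<=r[i,0]<=80 and r[i,1]>100 and r[i,2]>60]; y=[i for i in range(300,560) if 15<=r[i,0]<=36 and r[i,1]>110 and r[i,2]>60]
    e=([g[0],g[-1]+1] if g else [])+([y[0],y[-1]+1] if y else [])
    print(row,e,[[round(S(a-.5,row,zz),1) for a in e] for zz in ((z,z+.005) if z>.1 else (z,))])
```

```text
160 [200, 213, 320, 393] [[np.float64(-86.6), np.float64(-72.5), np.float64(42.1), np.float64(121.0)]]
170 [201, 213, 320, 392] [[np.float64(-86.4), np.float64(-73.3), np.float64(42.6), np.float64(121.2)]]
180 [202, 214, 319, 391] [[np.float64(-86.3), np.float64(-73.0), np.float64(41.9), np.float64(121.4)]]
190 [203, 215, 300, 390] [[np.float64(-86.1), np.float64(-72.7), np.float64(21.4), np.float64(121.7)]]
235 [137, 160, 351, 479] [[np.float64(-88.1), np.float64(-73.6), np.float64(42.4), np.float64(122.8)], [np.float64(-85.4), np.float64(-71.4), np.float64(41.1), np.float64(119.1)]]
240 [136, 159, 351, 480] [[np.float64(-89.3), np.float64(-74.7), np.float64(42.6), np.float64(124.3)], [np.float64(-86.6), np.float64(-72.5), np.float64(41.3), np.float64(120.5)]]
246 [137, 160, 351, 479] [[np.float64(-89.3), np.float64(-74.7), np.float64(43.0), np.float64(124.6)], [np.float64(-86.6), np.float64(-72.4), np.float64(41.7), np.float64(120.9)]]
```

>>> {"fn": "drive_tool", "kwargs": {
  "increments": [
    {"delta_pos":[0,-8,0],"turn":0,"jaw":-1},
    {"delta_pos":[0,-14,0],"turn":0,"jaw":-1},
    {"delta_pos":[0,-16,0],"turn":0,"jaw":-1},
    {"delta_pos":[0,-16,0],"turn":0,"jaw":-1},
    {"delta_pos":[0,-13,0],"turn":0,"jaw":-1},
    {"delta_pos":[0,-8,0],"turn":0,"jaw":-1},
    {"delta_pos":[0,-4,0],"turn":0,"jaw":-1},
    {"delta_pos":[0,0,0],"turn":0,"jaw":-1}
  ]
}}

```text
time: 7.4
tool_pos: [0.5772, -0.2288, 0.368]
tcp_rot: [-0.129, 3.138, 0.004]
wrist_force: [-0.5, 4.4, 6.3]
width: 0.228
grip_force: 52.2
```

>>> {"fn": "drive_tool", "kwargs": {
  "increments": [
    {"delta_pos":[0,0,0],"turn":0,"jaw":-1},
    {"delta_pos":[0,0,0],"turn":0,"jaw":-1}
  ]
}}

```text
time: 7.57
tool_pos: [0.5771, -0.2286, 0.368]
tcp_rot: [-0.13, 3.138, 0.002]
wrist_force: [-0.8, 4.0, 5.9]
width: 0.224
grip_force: 52.1
```

Run:
```python
from h import *
s=bot.read_state(); print(s["tool_pos"],yawy(),s["wrist_force"],s["torque"])
print(1000*(s["tool_pos"][:2]-np.array([.5774,-.2314]))@np.array([-.0817,.9967]))
d=save("wrist","w4")[1];u=np.array([-.0817,.9967]);T=s["tool_pos"][:2]
h=cv2.cvtColor(cv2.imread("pics/w4.png"),cv2.COLOR_BGR2HSV)
S=lambda a,b,z:1000*((atz(d,a,b,z)[:2]-T)@u)
for row in range(150,200,8):
    r=h[row].astype(int); g=[i for i in range(560) if 45<=r[i,0]<=80 and r[i,1]>100 and r[i,2]>60]
    if g: print(row,g[0],g[-1]+1,S(g[0]-.5,row,.015),S(g[-1]+.5,row,.015))
```

```text
[ 0.57714963 -0.22857566  0.36799904] 94.73468566103901 [-0.84469285  3.95648207  5.91594583] [ 0.69872438 -0.09014102  0.02650237]
2.835475032031257
158 271 282 -8.90540896556673 2.8273505011553763
166 270 283 -10.04730732810285 3.93539091472847
174 271 283 -9.039722885663037 3.9778588111575264
182 271 282 -9.109826324034175 2.9271359817867637
```

>>> {"fn": "drive_tool", "kwargs": {
  "increments": [
    {"delta_pos":[0,-1.5,-0.4],"turn":0,"jaw":-1},
    {"delta_pos":[0,-1.5,0],"turn":0,"jaw":-1},
    {"delta_pos":[0,0,0],"turn":0,"jaw":-1},
    {"delta_pos":[0,0,0],"turn":0,"jaw":-1}
  ]
}}

```text
time: 7.95
tool_pos: [0.5774, -0.231, 0.368]
tcp_rot: [-0.13, 3.138, 0.004]
wrist_force: [0.4, 5.4, 5.9]
width: 0.228
grip_force: 52.0
```

```bash
cat > st.py <<'E'
from h import *
s=bot.read_state(); print(s["tool_pos"],yawy(),s["wrist_force"],s["torque"])
print(1000*(s["tool_pos"][:2]-np.array([.5774,-.2314]))@np.array([-.0817,.9967]))
d=grab("wrist");im,d=d;u=np.array([-.0817,.9967]);T=s["tool_pos"][:2]
h=cv2.cvtColor(im,cv2.COLOR_RGB2HSV)
S=lambda a,b,z:1000*((atz(d,a,b,z)[:2]-T)@u)
for row in range(150,200,8):
    r=h[row].astype(int); g=[i for i in range(560) if 45<=r[i,0]<=80 and r[i,1]>100 and r[i,2]>60]
    if g: print(row,g[0],g[-1]+1,S(g[0]-.5,row,.015),S(g[-1]+.5,row,.015))
E
python3 st.py
```

```text
[ 0.57738317 -0.23097916  0.36803559] 94.74306407901098 [0.41215881 5.4070392  5.87606127] [ 0.9541661  -0.13067836  0.02152973]
0.4208234686265801
158 272 284 -7.358488057570079 5.44237057398625
166 272 284 -7.41439695512367 5.494009222096942
174 272 284 -7.471958046945026 5.546949821347756
182 273 284 -6.436847635010557 5.601238198489549
```

>>> {"fn": "drive_tool", "kwargs": {
  "increments": [
    {"delta_pos":[0,-0.7,-0.7],"turn":0,"jaw":-1},
    {"delta_pos":[0,0,0],"turn":0,"jaw":-1},
    {"delta_pos":[0,0,0],"turn":0,"jaw":-1}
  ]
}}

```text
time: 8.25
tool_pos: [0.5774, -0.2327, 0.3681]
tcp_rot: [-0.13, 3.138, 0.001]
wrist_force: [2.9, 3.8, 2.3]
width: 0.225
grip_force: 51.5
```

```bash
python3 st.py
```

```text
[ 0.57741618 -0.23268809  0.36814815] 94.73364849526915 [2.92083567 3.82333201 2.32145938] [ 0.56853205 -0.54638468  0.0284864 ]
-1.2851592219645513
158 275 287 -4.910768714389024 7.894809694444942
166 275 286 -4.941204617441871 6.8957625699148375
174 275 286 -4.9725776182963255 6.965675191611057
182 275 287 -5.004918437271892 8.13224409088215
```

>>> {"fn": "drive_tool", "kwargs": {
  "increments": [
    {"delta_pos":[0,2,0],"turn":0,"jaw":-1},
    {"delta_pos":[0,0,0],"turn":0,"jaw":-1},
    {"delta_pos":[0,0,0],"turn":0,"jaw":-1}
  ]
}}

```text
time: 8.55
tool_pos: [0.5772, -0.2317, 0.3683]
tcp_rot: [-0.129, 3.138, -0.002]
wrist_force: [3.8, -1.5, 0.6]
width: 0.224
grip_force: 51.3
```

```bash
python3 st.py
```

```text
[ 0.57718922 -0.231661    0.36828497] 94.7138406134614 [ 3.8407526  -1.47063291  0.57517347] [-0.27114294 -0.70770775  0.00503007]
-0.24292277880074487
158 274 286 -6.660209288028303 6.150729660772124
166 274 286 -6.702636506029029 6.215910074997513
174 274 286 -6.74629778898291 6.282812048383817
182 274 286 -6.791234387018422 6.35149512537303
```

>>> {"fn": "drive_tool", "kwargs": {
  "increments": [
    {"delta_pos":[-1,0,0],"turn":0,"jaw":-1},
    {"delta_pos":[0,0,0],"turn":0,"jaw":-1},
    {"delta_pos":[0,0,0],"turn":0,"jaw":-0.3},
    {"delta_pos":[0,0,0],"turn":0,"jaw":0.2},
    {"delta_pos":[0,0,0],"turn":0,"jaw":0.2},
    {"delta_pos":[0,0,0],"turn":0,"jaw":0.2},
    {"delta_pos":[0,0,-5],"turn":0,"jaw":0.2},
    {"delta_pos":[0,0,-15],"turn":0,"jaw":0.2}
  ]
}}

```text
time: 9.27
tool_pos: [0.577, -0.2307, 0.3857]
tcp_rot: [0.129, -3.134, -0.004]
wrist_force: [-0.1, 0.1, -0.1]
width: 0.599
grip_force: 0.0
```

>>> {"fn": "drive_tool", "kwargs": {
  "increments": [
    {"delta_pos":[0,0,-20],"turn":0,"jaw":0.5},
    {"delta_pos":[0,0,-25],"turn":0,"jaw":0.5},
    {"delta_pos":[0,0,-25],"turn":0,"jaw":0.5},
    {"delta_pos":[0,0,-10],"turn":0,"jaw":0.5},
    {"delta_pos":[0,0,0],"turn":0,"jaw":0.5}
  ]
}}

```text
time: 9.68
tool_pos: [0.5786, -0.2314, 0.4725]
tcp_rot: [-0.129, 3.133, -0.005]
wrist_force: [-0.2, -0.8, 0.8]
width: 0.748
grip_force: 0.0
```

Run:
```python
from h import *
s=bot.read_state(); print(s["tool_pos"],yawy(),s["wrist_force"],s["width"],s["time"])
save("wrist","w5");save("scene","s5");save("side","e5")
a=cv2.imread("pics/w5.png")[60:360,80:480];b=cv2.imread("pics/s5.png")[190:340,160:360]
cv2.imwrite("pics/m5.png",np.hstack([cv2.resize(a,(400,300)),cv2.resize(b,(400,300),interpolation=cv2.INTER_CUBIC)]))
d=load("w5");print(proj(d,[.577,-.2314,.228]),proj(d,[.577,-.2314,.015]))
```

```text
[ 0.57859905 -0.23136708  0.47254012] 94.71432620875156 [-0.22012841 -0.78032885  0.754304  ] 0.7484841539539436 9.6833
[280.47134613 211.22436908] [280.4055363  156.22429433]
```

View pics/m5.png

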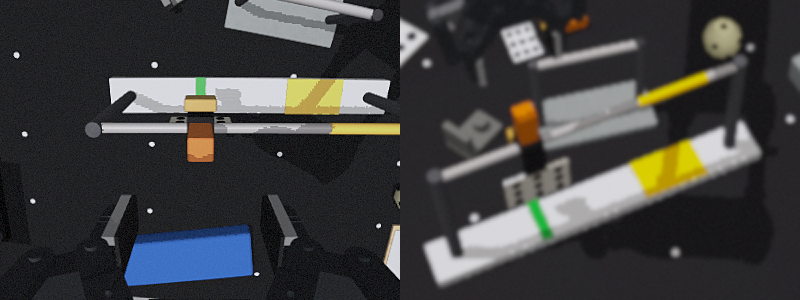

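The wrist crop shows tab, weight and stripe all in one column (u≈280), and the scene crop shows the hanger upright on the rail: placed and released. Now the knob.

Run:
```python
from h import *
plan((.534,.203,.39),99,16,0.5)
```

```text
[{"delta_pos":[0.5,27.3,4.8],"turn":-0.005,"jaw":0.5},{"delta_pos":[0.3,27.2,4.8],"turn":-0.004,"jaw":0.5},{"delta_pos":[0.3,27.3,4.8],"turn":-0.005,"jaw":0.5},{"delta_pos":[0.1,27.2,4.8],"turn":-0.005,"jaw":0.5},{"delta_pos":[-0,27.3,4.8],"turn":-0.004,"jaw":0.5},{"delta_pos":[-0.2,27.3,4.7],"turn":-0.005,"jaw":0.5},{"delta_pos":[-0.3,27.2,4.8],"turn":-0.005,"jaw":0.5},{"delta_pos":[-0.4,27.3,4.8],"turn":-0.004,"jaw":0.5}]
[{"delta_pos":[-0.5,27.2,4.8],"turn":-0.005,"jaw":0.5},{"delta_pos":[-0.6,27.3,4.8],"turn":-0.005,"jaw":0.5},{"delta_pos":[-0.8,27.2,4.8],"turn":-0.004,"jaw":0.5},{"delta_pos":[-0.9,27.3,4.8],"turn":-0.005,"jaw":0.5},{"delta_pos":[-1.1,27.2,4.8],"turn":-0.005,"jaw":0.5},{"delta_pos":[-1.1,27.3,4.8],"turn":-0.005,"jaw":0.5},{"delta_pos":[-1.4,27.2,4.8],"turn":-0.004,"jaw":0.5},{"delta_pos":[-1.4,27.2,4.8],"turn":-0.005,"jaw":0.5}]
```

>>> {"fn": "drive_tool", "kwargs": {
  "increments": [
    {"delta_pos":[0,27.3,0],"turn":-0.005,"jaw":0.5},
    {"delta_pos":[0,27.3,0],"turn":-0.005,"jaw":0.5},
    {"delta_pos":[0,27.3,0],"turn":-0.005,"jaw":0.5},
    {"delta_pos":[0,27.3,0],"turn":-0.005,"jaw":0.5},
    {"delta_pos":[0,27.3,5],"turn":-0.005,"jaw":0.5},
    {"delta_pos":[0,27.3,6],"turn":-0.005,"jaw":0.5},
    {"delta_pos":[0,27.3,6],"turn":-0.005,"jaw":0.5},
    {"delta_pos":[0,27.3,6],"turn":-0.005,"jaw":0.5}
  ]
}}

```text
time: 10.5
tool_pos: [0.5553, -0.0126, 0.4424]
tcp_rot: [0.192, -3.132, -0.001]
wrist_force: [-0.3, 0.7, -0.5]
width: 0.745
grip_force: 0.0
```

>>> {"fn": "drive_tool", "kwargs": {
  "increments": [
    {"delta_pos":[-1,27.3,6],"turn":-0.005,"jaw":0.5},
    {"delta_pos":[-1,27.3,6],"turn":-0.005,"jaw":0.5},
    {"delta_pos":[-1,27.3,8],"turn":-0.005,"jaw":0.5},
    {"delta_pos":[-1,27.3,8],"turn":-0.005,"jaw":0.5},
    {"delta_pos":[-1,27.3,8],"turn":-0.005,"jaw":0.5},
    {"delta_pos":[-1,27.3,8],"turn":-0.005,"jaw":0.5},
    {"delta_pos":[-1,27.3,8],"turn":-0.004,"jaw":0.5},
    {"delta_pos":[-1,27,7],"turn":-0.004,"jaw":0.5}
  ]
}}

```text
time: 11.17
tool_pos: [0.5325, 0.2043, 0.383]
tcp_rot: [0.251, -3.127, 0.002]
wrist_force: [0.4, 0.4, 0.0]
width: 0.752
grip_force: 0.0
```

>>> {"fn": "drive_tool", "kwargs": {
  "increments": [
    {"delta_pos":[0,0,0],"turn":0,"jaw":0.5},
    {"delta_pos":[0,0,0],"turn":0,"jaw":0.5}
  ]
}}

```text
time: 11.33
tool_pos: [0.5326, 0.2041, 0.3832]
tcp_rot: [0.255, -3.126, 0.002]
wrist_force: [0.3, 0.3, -0.9]
width: 0.751
grip_force: 0.0
```

Run:
```python
from h import *
save("wrist","w6"); s=bot.read_state(); print(s["tool_pos"],yawy(),s["q"],s["time"])
cv2.imwrite("pics/w6b.png",cv2.resize(cv2.imread("pics/w6.png"),(800,600),interpolation=cv2.INTER_CUBIC))
d=load("w6"); print(proj(d,[.533,.203,.101])/.7,proj(d,[.533,.203,.048])/.7)
```

```text
[0.53309725 0.20327882 0.38413771] 99.26179143684362 [ 3.20823690e-01  8.28147698e-02  1.85335337e+00 -6.41593379e-04
  1.20931478e+00 -1.41139105e+00] 11.3833
[397.57260536 286.85111071] [397.86774652 263.38445139]
```

View pics/w6b.png

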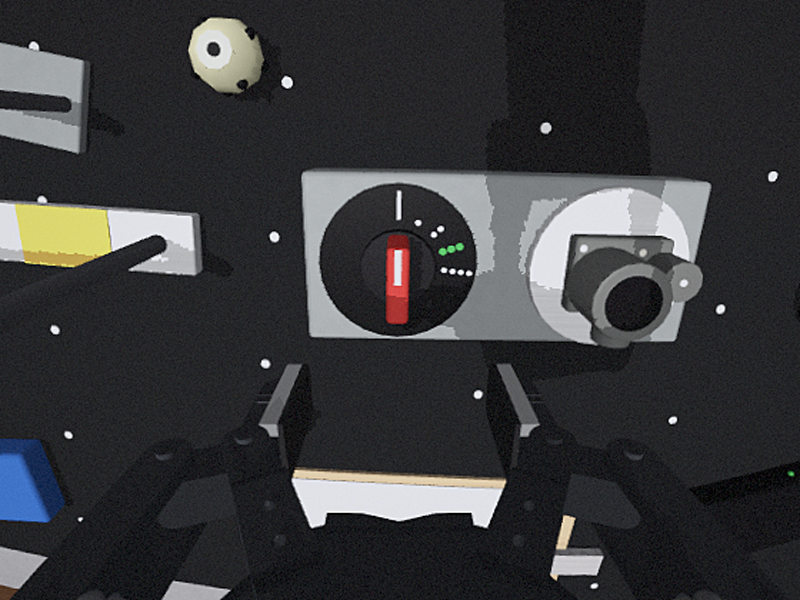

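The knob top centre is at (397.5,285.5) against a predicted (397.6,286.9). The bar is aligned with the tool and at home, with the green dots at (452,249). I'll descend and grip.

>>> {"fn": "drive_tool", "kwargs": {
  "increments": [
    {"delta_pos":[0,0,22],"turn":0,"jaw":0.3},
    {"delta_pos":[0,0,30],"turn":0,"jaw":0.2},
    {"delta_pos":[0,0,30],"turn":0,"jaw":0.2},
    {"delta_pos":[0,0,28],"turn":0,"jaw":0.2},
    {"delta_pos":[0,0,20],"turn":0,"jaw":0.2},
    {"delta_pos":[0,0,10],"turn":0,"jaw":0.2},
    {"delta_pos":[0,0,3],"turn":0,"jaw":0.2},
    {"delta_pos":[0,0,0],"turn":0,"jaw":0}
  ],
  "grip_force": 100
}}

```text
time: 12.05
tool_pos: [0.5339, 0.2024, 0.2428]
tcp_rot: [0.25, -3.13, 0.001]
wrist_force: [0.3, -0.3, 0.1]
width: 0.501
grip_force: 0.0
```

>>> {"fn": "drive_tool", "kwargs": {
  "increments": [
    {"delta_pos":[0,0,0],"turn":0,"jaw":-1},
    {"delta_pos":[0,0,0],"turn":0,"jaw":-1},
    {"delta_pos":[0,0,0],"turn":0,"jaw":-1},
    {"delta_pos":[0,0,0],"turn":0,"jaw":-1},
    {"delta_pos":[0,0,0],"turn":0,"jaw":-1},
    {"delta_pos":[0,0,0],"turn":0,"jaw":-1},
    {"delta_pos":[0,0,0],"turn":0,"jaw":-1}
  ]
}}

```text
time: 12.63
tool_pos: [0.5349, 0.2032, 0.2455]
tcp_rot: [-0.25, 3.128, 0.0]
wrist_force: [-0.4, -3.0, 6.6]
width: 0.144
grip_force: 98.1
```

Run:
```python
from h import *
s=bot.read_state(); print(s["tool_pos"],yawy(),s["wrist_force"],s["torque"],s["width"]*85,s["grip_force"])
```

```text
[0.53486938 0.20320952 0.24552107] 99.14115464523003 [-0.37833464 -2.98096467  6.6031465 ] [-0.48545605  0.03168695 -0.46769009] 12.243837430504835 98.10938715934753
```

>>> {"fn": "drive_tool", "kwargs": {
  "increments": [
    {"delta_pos":[0,0,0],"turn":0.06,"jaw":-1},
    {"delta_pos":[0,0,0],"turn":0.06,"jaw":-1},
    {"delta_pos":[0,0,0],"turn":0.06,"jaw":-1},
    {"delta_pos":[0,0,0],"turn":0.06,"jaw":-1},
    {"delta_pos":[0,0,0],"turn":0.06,"jaw":-1},
    {"delta_pos":[0,0,0],"turn":0.06,"jaw":-1},
    {"delta_pos":[0,0,0],"turn":0.06,"jaw":-1},
    {"delta_pos":[0,0,0],"turn":0,"jaw":-1}
  ]
}}

```text
time: 13.3
tool_pos: [0.5348, 0.2028, 0.2455]
tcp_rot: [0.408, 3.111, -0.001]
wrist_force: [-0.9, -4.7, 7.1]
width: 0.146
grip_force: 98.3
```

```bash
cat > k.py <<'E'
from h import *
s=bot.read_state(); y=yawy(); print(s["tool_pos"],"yaw",y,"turned",np.radians(99.2-y),s["wrist_force"],s["torque"],s["width"]*85,s["grip_force"],s["time"])
E
python3 k.py
```

```text
[0.53484235 0.20281283 0.24549356] yaw 75.04690584109187 turned 0.4215510176171574 [-0.90307759 -4.69463441  7.083018  ] [-0.87678638  0.0720032   0.08784554] 12.386560005498955 98.26300621032715 13.3
```

>>> {"fn": "drive_tool", "kwargs": {
  "increments": [
    {"delta_pos":[0,0,0],"turn":0.06,"jaw":-1},
    {"delta_pos":[0,0,0],"turn":0.06,"jaw":-1},
    {"delta_pos":[0,0,0],"turn":0.06,"jaw":-1},
    {"delta_pos":[0,0,0],"turn":0.06,"jaw":-1},
    {"delta_pos":[0,0,0],"turn":0.06,"jaw":-1},
    {"delta_pos":[0,0,0],"turn":0.06,"jaw":-1},
    {"delta_pos":[0,0,0],"turn":0.06,"jaw":-1},
    {"delta_pos":[0,0,0],"turn":0,"jaw":-1}
  ]
}}

```text
time: 13.97
tool_pos: [0.5347, 0.2024, 0.2455]
tcp_rot: [1.047, 2.958, -0.002]
wrist_force: [-0.8, -7.0, 9.0]
width: 0.143
grip_force: 98.5
```

```bash
python3 k.py
```

```text
[0.5346724  0.20242322 0.24549023] yaw 51.008025343544176 turned 0.8411086307928174 [-0.83454151 -6.98968202  9.02053686] [-1.13778516  0.21207575  0.16095186] 12.195502103393451 98.4551453590393 13.9667
```

>>> {"fn": "drive_tool", "kwargs": {
  "increments": [
    {"delta_pos":[0,0,0],"turn":0.06,"jaw":-1},
    {"delta_pos":[0,0,0],"turn":0.06,"jaw":-1},
    {"delta_pos":[0,0,0],"turn":0.06,"jaw":-1},
    {"delta_pos":[0,0,0],"turn":0.06,"jaw":-1},
    {"delta_pos":[0,0,0],"turn":0.06,"jaw":-1},
    {"delta_pos":[0,0,0],"turn":0.06,"jaw":-1},
    {"delta_pos":[0,0,0],"turn":0.04,"jaw":-1},
    {"delta_pos":[0,0,0],"turn":0,"jaw":-1}
  ]
}}

```text
time: 14.63
tool_pos: [0.5344, 0.2022, 0.2455]
tcp_rot: [1.613, 2.692, -0.002]
wrist_force: [-2.8, -8.3, 9.8]
width: 0.147
grip_force: 98.6
```

```bash
python3 k.py
python3 - <<'E'
from h import *
save("wrist","w7");save("side","e7")
a=cv2.imread("pics/w7.png");b=cv2.imread("pics/e7.png")[270:420,140:290]
cv2.imwrite("pics/m7.png",np.hstack([cv2.resize(a,(500,375)),cv2.resize(b,(300,375),interpolation=cv2.INTER_CUBIC)]))
E
```

```text
[0.53438887 0.20215778 0.24550308] yaw 28.144957629809312 turned 1.2401444395039032 [-2.84076289 -8.34116344  9.82057129] [-1.37707202  0.40756445  0.22218323] 12.528213518911787 98.56619954109192 14.6333
```

View pics/m7.png

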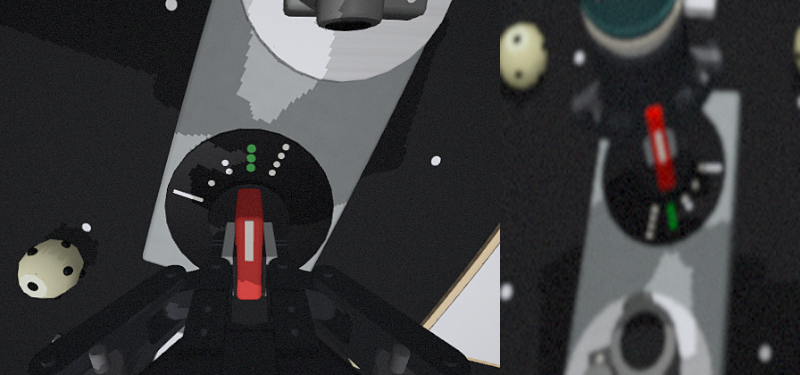

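The pointer lines up with the green three-dot row at (251,158). The turn reads 1.240 rad, and the holding torque of 0.22 N m matches the spring. I'll add the last degree and check the hold.

>>> {"fn": "drive_tool", "kwargs": {
  "increments": [
    {"delta_pos":[0,0,0],"turn":0.017,"jaw":-1},
    {"delta_pos":[0,0,0],"turn":0,"jaw":-1},
    {"delta_pos":[0,0,0],"turn":0,"jaw":-1},
    {"delta_pos":[0,0,0],"turn":0,"jaw":-1},
    {"delta_pos":[0,0,0],"turn":0,"jaw":-1},
    {"delta_pos":[0,0,0],"turn":0,"jaw":-1}
  ]
}}

```text
time: 15.23
tool_pos: [0.5344, 0.2021, 0.2455]
tcp_rot: [1.633, 2.68, -0.003]
wrist_force: [-1.6, -8.2, 9.8]
width: 0.144
grip_force: 98.6
```

```bash
python3 k.py
python3 - <<'E'
from h import *
a=cv2.imread("pics/s5.png");im,d=save("scene","s8");b=im[:,:,::-1]
def hang(i):
    h=cv2.cvtColor(np.ascontiguousarray(i),cv2.COLOR_BGR2HSV);k,l,st,ce=cv2.connectedComponentsWithStats(cv2.inRange(h,(8,150,90),(20,255,255)))
    return [ce[j].round(1).tolist() for j in range(1,k) if st[j][4]>60]
print(hang(a),hang(b))
E
```

```text
[0.53435398 0.20214822 0.24548339] yaw 27.278546440456935 turned 1.255266167434222 [-1.60150384 -8.20762859  9.78423065] [-1.45718646  0.41682876  0.150152  ] 12.206956857946608 98.63269329071045 15.2333
[[111.2, 238.5], [221.6, 250.9]] [[246.9, 199.5], [111.2, 238.5], [221.6, 250.9]]
```

The turn reads 1.255 rad and holds steady, and the hanger has not moved. I'll hand the job in.

```bash
python3 -c "
from workcell import bot
print(bot.finish_job())"
```

```text
the job is handed in; nothing more can be done
None
```

I hung the plate on the rail, slid it to within about 1 mm of the green mark's centre and let it go, then turned the knob to its third stop (1.255 rad) and handed the job in at 15.2 s with the knob still gripped; no result came back.

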